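# Load the room fogger with its cartridge

## Robot

A 7-joint arm with a two-finger parallel gripper is mounted at the origin on the work surface. World frame = base frame: x ahead of the robot, y to its left, z up, the work surface at z = 0. Lengths are in m, angles in degrees, forces in N, time in s.
With the tool pointing down it reaches from about 0.35 to 0.9 m from the base axis. Payload 8.1 kg.
Tool frame: the origin (TCP) lies on the centre line of the jaws, within the pads' length; the fingertips stand 17 mm ahead of it and the grasp point (between the pads) lies 2 mm behind it; z points along the fingers, y is the line along which they close (so a half turn about z gives the same grasp; the last joint's range is limited). The gripper opens to 85 mm and grips with 20 to 120 N. Pads are 22 mm wide; open, the fingers measure 114 mm over their backs; the gripper's body (76 mm by 85 mm) begins 54 mm behind the grasp point. The pads swing forward as they close: fully open they stand 13 mm farther back than shut.
Start: joints at [-72.17, 24.895, 1.432, 90.138, -0.665, 64.973, -4.303], TCP at [0.251, 0.572, 0.248] pointing down, gripper open.
Joint ranges: [-149.89, 149.89], [-25.12, 119.58], [-72.63, 75.52], [4.76, 147.25], [-75.54, 255.54], [6.69, 114.76], [-157.13, 157.13]. Speed limits (degrees/s): [127.2, 127.2, 172.46, 172.46, 180, 180, 180].

## Interface

Orientations are given as [roll, pitch, yaw] about the fixed x, y, z axes, in that order (R = Rz(yaw) Ry(pitch) Rx(roll)).
In Python, from rig import read_state, cams, ticket gives the robot as it stands.
- The arm moves only by the tool play_rows, never from a script. Its argument "series" is a list of rows, each an object of numbers: "tx", "ty", "tz": the shift along the world's x, y, z in m; "wx", "wy", "wz": the turn, a rotation vector about the world's x, y, z in rad; "gripper": the finger opening in m, from 0 to 0.0854. A call has 1 to 12 rows; each row shifts and turns the commanded pose from where the row before left it; what a row does not reach is not made up. A row lasts 1/10 s, in which the tool goes at most 50 mm and 8.59 degrees, less where a joint would pass 70% of its speed; a pose out of reach is approached as far as the arm can. A call with a gripper value outside its range is refused whole. The fingers move at their own pace and stop on an object; "grip_force" is the grip in N (left out, the last holds). Time passes only in rows, so rows that do not move let the fingers close. It gives the time, the measured TCP pose, the force, the opening and the grip force at its end, in the units of the state.
- read_state(): the state, without advancing time (a new reading comes with each control period).
- cams.snapshot(name): name is "scene" or "top"; returns the picture (480x640x3 uint8, red, green, blue); there is no depth.
- cams.calibration(name): a dict with "camera_matrix" (3x3 intrinsics, pixels), "R" (3x3) and "t" (3): a world point X has camera coordinates R X + t. Camera axes: x right, y down, z forward; pixel columns grow to the right and rows downward; lengths in m; the calibration is good to about 2 mm. A picture is of the moment at which its call begins. calibration takes no time and is no camera call.
- ticket.sign_off(): hands the job in; it is judged then, once.
Trained networks look in the newest picture that a camera, given by its name, has taken for a name from the list of things; names that differ only in an ending like _2 or _b are one class to them, and where a whole thing is asked for, a point or a joint stands for the part that bears it (a point fixed in the world has none). Each returns a list of dicts, best first, with "conf" (0 to 1); they miss things now and then, are a little off and sometimes report something else, mostly with a low value. They report only what shows in the picture. A call takes as long as a camera call.
- cams.spot_in(camera, label): "xy" ([column, row] in pixels, amid what is visible of it).
- cams.regions_of(camera, label): "pixels" (480x640 bool, what is visible of it) and "xy" ([column, row] in pixels, amid what is visible of it).
- cams.mark_of(camera, label): "xy" ([column, row] in pixels: a listed point, or the origin of a listed thing).
The state is a dict: "time_s": time; "joint_pos": joint angles; "joint_velocities": joint speeds; "joint_torque": joint torques, N m; "eef_pos": TCP position; "eef_rot": TCP orientation; "force": force on the tool from outside, world axes, zero at the start; "torque": the same for the moment, N m; "finger_gap": opening from 0.0 (shut) to 1.0 (fully open); "gripper_force": force on a finger pad.
Only numpy, scipy, OpenCV 4.12 (cv2) and the standard library are available. Lean on these libraries where they do the work, as an engineer would, in place of code of your own. Each camera call takes 0.05 s, during which the arm holds its last target. There are 200 camera calls.

## Task

Load the fogger on the desk: take the cartridge that has two opposite lugs at its foot, turn it above the round well on top of the fogger until the lugs meet the two notches, and press it lightly down so that it drops fully home, flat on the floor of the well; then let go. Do not force it, and leave the other two cartridges (three lugs, no lugs) where they stand.

Things in the scene. Friction and masses are not known exactly. Their poses are not given: they have to be found in the camera images.
- two_lug_centre (a point): cartridge to load: grey plastic drum 60 mm across, 32 high, with a straight grip fin on top 46 long, 14 thick, 30 high (62 mm in all). At its foot two opposite lugs, 20 wide, 12 thick, reach 44 mm from the axis. Loose, upright on the desk, about 0.2 kg. Point: on its axis, half-way up, 31 mm above the underside (the fin is all above it). x: along the fin and the lugs; z up. Same after a half turn.
- well (a point): middle of the well's mouth in the flat top of the fogger, a fixed dark grey box 240x180x65 mm. Well: 74 mm across, 25 deep, flat black floor; two opposite notches as deep, 38 wide, reach 52 mm out. x: along notches and long side; z up. Either way round fits. In line within 10 degrees the cartridge drops 25 mm to the floor, its point then 6 mm above this one; else its lugs rest on the rim.
- three_lug_centre (a point): to leave alone: a grey cartridge with the same drum and fin as the one to load, but with three such lugs, 120 degrees apart. Upright, loose. Point: on its axis, 31 mm above its underside.
- no_lug_centre (a point): to leave alone: a grey cartridge with the same drum and fin as the one to load, but with no lugs. Upright, loose. Point: on its axis, 31 mm above its underside.

How it is judged:
By the outcome, as a careful person would: the job done as asked, in the order asked, and still so for the second after the job is handed in, with the robot touching nothing.
It also fails if it takes over 42 s, if anything falls off the work surface, if the arm or the gripper's body presses on something with over 40 N, if the wrist force passes 120 N, or if a joint passes its speed limit or range.

## Working session

There is one attempt and no reset: what is moved stays moved. The work goes in short steps, Python scripts to look and compute and a tool call to move; the robot and the scene stay as the last step left them, time stands still between calls to the robot, and variables do not carry over. Pictures are saved under pics/ and viewed, at most 10 in all, crops included, and the job is handed in when it is done.

Besides the shell and the picture viewer there is one more tool, called as a command line: name --argument value ..., lists and objects as JSON in quotes. play_rows: Moves the arm, as the interface text tells. Its arguments: {"type":"object","properties":{"series":{"type":"array"},"grip_force":{"type":"number"}},"required":["series"]}

```bash
mkdir -p pics; cat > h.py <<'E'
import numpy as np, cv2
from rig import read_state, cams, ticket
def ray(cam,xy):
    c=cams.calibration(cam);K,R,t=[np.array(c[k]) for k in("camera_matrix","R","t")]
    d=R.T@np.linalg.inv(K)@np.array([*xy,1.]);return -R.T@t.ravel(),d
def onz(cam,xy,z):
    o,d=ray(cam,xy);return o+d*(z-o[2])/d[2]
def proj(cam,X):
    c=cams.calibration(cam);K,R,t=[np.array(c[k]) for k in("camera_matrix","R","t")]
    p=K@(R@np.array(X)+t.ravel());return p[:2]/p[2]
def save(n,im): cv2.imwrite('pics/'+n,np.ascontiguousarray(im[...,::-1]))
E
python3 - <<'E'
from h import *
np.set_printoptions(precision=3,suppress=True)
ims=[cams.snapshot(c) for c in("scene","top")]
for c,i in zip(("scene","top"),ims):
    save(c+'0.png',i); print(c,ray(c,(320,240)))
    for l,z in(("two_lug_centre",.031),("three_lug_centre",.031),("no_lug_centre",.031),("well",.065)):
        for r in cams.mark_of(c,l)[:3]: print(l,np.round(r["xy"]),round(r["conf"],2),onz(c,r["xy"],z))
print(read_state())
E
```

```text
scene (array([1.121, 0.051, 0.541]), array([-0.796, -0.085, -0.6  ]))
two_lug_centre [160. 240.] 0.79 [ 0.48  -0.282  0.031]
three_lug_centre [224. 296.] 0.68 [ 0.599 -0.143  0.031]
no_lug_centre [280. 233.] 0.86 [ 0.434 -0.09   0.031]
well [491. 300.] 0.9 [0.59  0.227 0.065]
top (array([ 0.433, -0.012,  1.009]), array([ 0.085,  0.018, -0.996]))
two_lug_centre [465. 257.] 0.85 [ 0.484 -0.279  0.031]
three_lug_centre [393. 201.] 0.56 [ 0.595 -0.139  0.031]
no_lug_centre [366. 281.] 0.87 [ 0.436 -0.086  0.031]
well [205. 199.] 0.83 [0.593 0.227 0.065]
{'time_s': 0.5, 'joint_pos': array([-72.169,  24.896,   1.432,  90.14 ,  -0.662,  64.974,  -4.303]), 'joint_velocities': array([ 0.135, -0.046,  0.031,  0.054,  0.005, -0.006,  0.023]), 'joint_torque': array([ -0.001, -66.975,   1.023, -31.632,   0.016,   0.003,  -0.   ]), 'eef_pos': array([0.251, 0.572, 0.248]), 'eef_rot': array([-179.998,    0.003,  156.287]), 'force': array([0.491, 0.023, 0.156]), 'torque': array([ 0.005, -0.059,  0.019]), 'gripper_force': 0.0, 'finger_gap': 0.9986897743174646}
```

View pics/scene0.png

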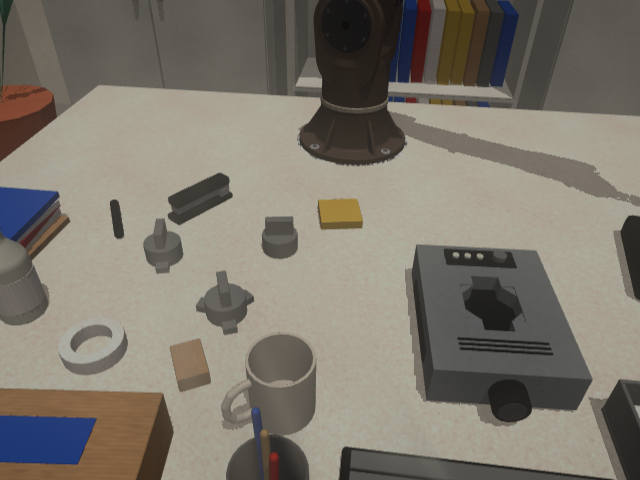

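View pics/top0.png

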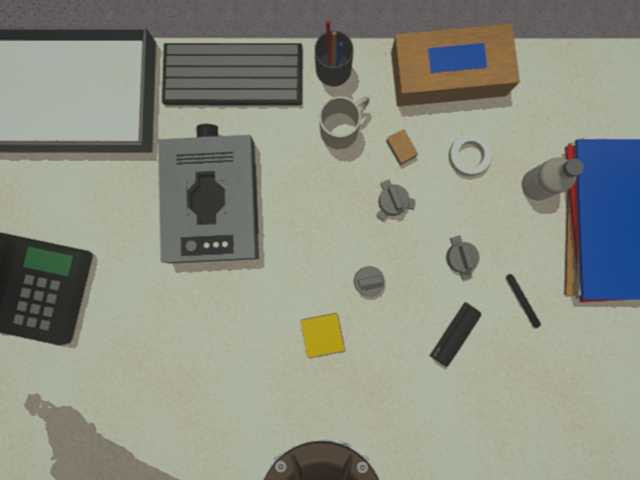

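The scene view shows the two-lug cartridge at (163,245) and the well at (491,302). In the top view they are at (463,257) and (207,197), and the networks agree. Next I need the yaw angles, from masks and enlarged crops.

```bash
python3 - <<'E'
from h import *
np.set_printoptions(precision=3,suppress=True)
ims={c:cams.snapshot(c) for c in("scene","top")}
def crop(c,u,v,w,h): return cv2.resize(ims[c][v:v+h,u:u+w],(400,300),interpolation=cv2.INTER_CUBIC)
a=np.vstack([np.hstack([crop("scene",130,210,80,60),crop("scene",400,225,200,150)]),np.hstack([crop("top",423,227,80,60),crop("top",107,122,200,150)])])
save('crops.png',a)
for l in("two_lug_centre","well"):
    for r in cams.regions_of("top",l)[:1]:
        m=r["pixels"];v,u=np.nonzero(m);print(l,r["conf"],m.sum(),r["xy"])
        z=.012 if l[0]=='t' else .065
        P=np.array([onz("top",p,z)[:2] for p in zip(u,v)]);C=P-P.mean(0)
        w,V=np.linalg.eigh(C.T@C);print(P.mean(0),np.sqrt(w/len(P)),np.degrees(np.arctan2(V[1,1],V[0,1])))
        rr=cv2.minAreaRect(P.astype(np.float32)*1000);print(rr)
E
```

```text
two_lug_centre 0.86 962 [463.2, 252.3]
[ 0.486 -0.277] [0.016 0.02 ] -162.91465812564886
((486.8897705078125, -276.9389953613281), (79.73469543457031, 62.923648834228516), 44.62942123413086)
well 0.85 12381 [207.0, 196.8]Traceback (most recent call last):
  File "<stdin>", line 11, in <module>
  File "h.py", line 7, in onz
    o,d=ray(cam,xy);return o+d*(z-o[2])/d[2]
        ~~~^^^^^^^^
  File "h.py", line 4, in ray
    c=cams.calibration(cam);K,R,t=[np.array(c[k]) for k in("camera_matrix","R","t")]
ValueError: time passes only in moves, steps and waits
```

View pics/crops.png

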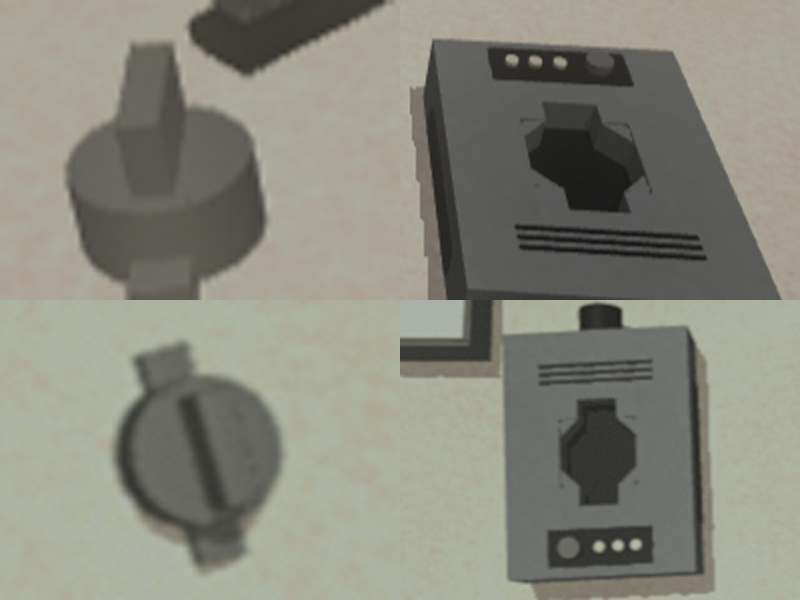

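The crops show the lugs running from (455,237) to (467,280) in the top view. The fogger's top corners are near (158.5,140.5), (162,261.5), (253.5,257) and (250.5,135.5). I'll turn these into angles.

```bash
python3 - <<'E'
import re
s=open('h.py').read()
s=s.replace("def ray","CAL={c:cams.calibration(c) for c in('scene','top')}\ndef ray").replace("c=cams.calibration(cam)","c=CAL[cam]")
open('h.py','w').write(s)
E
cat > a.py <<'E'
from h import *
np.set_printoptions(precision=4,suppress=True)
def seg(n,c,a,b,z):
    A,B=onz(c,a,z),onz(c,b,z);d=A-B;print(n,A[:2],B[:2],'mid',((A+B)/2)[:2],'len',np.hypot(*d[:2]),'yaw',np.degrees(np.arctan2(d[1],d[0])))
seg('lugs','top',(455.2,237),(467.4,279.6),.010)
seg('fogL','top',(158.5,140.5),(162,261.5),.065)
seg('fogR','top',(250.5,135.5),(253.5,257),.065)
seg('fogdiag','top',(158.5,140.5),(253.5,257),.065)
seg('notch','top',(205.5,172),(206.5,224.5),.065)
seg('notchS','scene',(499,330.5),(485.5,277),.065)
E
python3 a.py
```

```text
lugs [ 0.5256 -0.2661] [ 0.4402 -0.2889] mid [ 0.4829 -0.2775] len 0.08834780310050654 yaw 14.993593463309637
fogL [0.7065 0.3202] [0.4712 0.3057] mid [0.5889 0.313 ] len 0.23570785292426283 yaw 3.534374904083722
fogR [0.7168 0.1412] [0.4806 0.1313] mid [0.5987 0.1363] len 0.2363970555502579 yaw 2.3982041706786434
fogdiag [0.7065 0.3202] [0.4806 0.1313] mid [0.5936 0.2258] len 0.294459099281291 yaw 39.91194960925283
notch [0.6446 0.227 ] [0.5425 0.2225] mid [0.5935 0.2248] len 0.10217293754416899 yaw 2.526970208208727
notchS [0.6463 0.2284] [0.5436 0.2253] mid [0.595  0.2269] len 0.10279213155477489 yaw 1.7051174612348097
```

The cartridge is at (0.483, −0.278) with yaw about 15°, and the well is at (0.594, 0.226) with yaw about 2.7°. I'll move above the cartridge.

play_rows --series '[{"tx":0.0097,"ty":-0.0355,"tz":-0.004,"wz":-0.103,"gripper":0.085},{"tx":0.0097,"ty":-0.0355,"tz":-0.004,"wz":-0.103},{"tx":0.0097,"ty":-0.0355,"tz":-0.004,"wz":-0.103},{"tx":0.0097,"ty":-0.0355,"tz":-0.004,"wz":-0.103},{"tx":0.0097,"ty":-0.0355,"tz":-0.004,"wz":-0.103},{"tx":0.0097,"ty":-0.0355,"tz":-0.004,"wz":-0.103},{"tx":0.0097,"ty":-0.0355,"tz":-0.004,"wz":-0.103},{"tx":0.0097,"ty":-0.0355,"tz":-0.004,"wz":-0.103},{"tx":0.0097,"ty":-0.0355,"tz":-0.004,"wz":-0.103},{"tx":0.0097,"ty":-0.0355,"tz":-0.004,"wz":-0.103},{"tx":0.0097,"ty":-0.0355,"tz":-0.004,"wz":-0.103},{"tx":0.0097,"ty":-0.0355,"tz":-0.004,"wz":-0.103}]'

```text
invalid input at $.series[0]: expected keys tx, ty, tz, wx, wy, wz, gripper
```

play_rows --series '[{"tx":0.0097,"ty":-0.0355,"tz":-0.004,"wz":-0.103},{"tx":0.0097,"ty":-0.0355,"tz":-0.004,"wz":-0.103},{"tx":0.0097,"ty":-0.0355,"tz":-0.004,"wz":-0.103},{"tx":0.0097,"ty":-0.0355,"tz":-0.004,"wz":-0.103},{"tx":0.0097,"ty":-0.0355,"tz":-0.004,"wz":-0.103},{"tx":0.0097,"ty":-0.0355,"tz":-0.004,"wz":-0.103},{"tx":0.0097,"ty":-0.0355,"tz":-0.004,"wz":-0.103},{"tx":0.0097,"ty":-0.0355,"tz":-0.004,"wz":-0.103},{"tx":0.0097,"ty":-0.0355,"tz":-0.004,"wz":-0.103},{"tx":0.0097,"ty":-0.0355,"tz":-0.004,"wz":-0.103},{"tx":0.0097,"ty":-0.0355,"tz":-0.004,"wz":-0.103},{"tx":0.0097,"ty":-0.0355,"tz":-0.004,"wz":-0.103}]'

```text
invalid input at $.series[0]: expected keys tx, ty, tz, wx, wy, wz, gripper
```

play_rows --series '[{"tz":0},{"tz":0},{"tz":0}]'

```text
invalid input at $.series[0]: expected keys tx, ty, tz, wx, wy, wz, gripper
```

All the keys are required in every row.

play_rows --series '[{"tx":0.0097,"ty":-0.0355,"tz":-0.004,"wx":0,"wy":0,"wz":-0.103,"gripper":0.085},{"tx":0.0097,"ty":-0.0355,"tz":-0.004,"wx":0,"wy":0,"wz":-0.103,"gripper":0.085},{"tx":0.0097,"ty":-0.0355,"tz":-0.004,"wx":0,"wy":0,"wz":-0.103,"gripper":0.085},{"tx":0.0097,"ty":-0.0355,"tz":-0.004,"wx":0,"wy":0,"wz":-0.103,"gripper":0.085},{"tx":0.0097,"ty":-0.0355,"tz":-0.004,"wx":0,"wy":0,"wz":-0.103,"gripper":0.085},{"tx":0.0097,"ty":-0.0355,"tz":-0.004,"wx":0,"wy":0,"wz":-0.103,"gripper":0.085},{"tx":0.0097,"ty":-0.0355,"tz":-0.004,"wx":0,"wy":0,"wz":-0.103,"gripper":0.085},{"tx":0.0097,"ty":-0.0355,"tz":-0.004,"wx":0,"wy":0,"wz":-0.103,"gripper":0.085},{"tx":0.0097,"ty":-0.0355,"tz":-0.004,"wx":0,"wy":0,"wz":-0.103,"gripper":0.085},{"tx":0.0097,"ty":-0.0355,"tz":-0.004,"wx":0,"wy":0,"wz":-0.103,"gripper":0.085},{"tx":0.0097,"ty":-0.0355,"tz":-0.004,"wx":0,"wy":0,"wz":-0.103,"gripper":0.085},{"tx":0.0097,"ty":-0.0355,"tz":-0.004,"wx":0,"wy":0,"wz":-0.103,"gripper":0.085}]'

```text
time_s: 1.9
eef_pos: [0.368, 0.1449, 0.2005]
eef_rot: [180.0, -0.0, 85.2]
force: [1.6, 1.7, -0.1]
finger_gap: 0.992
gripper_force: 0.0
```

play_rows --series '[{"tx":0.0096,"ty":-0.0353,"tz":-0.005,"wx":0,"wy":0,"wz":-0.102,"gripper":0.085},{"tx":0.0096,"ty":-0.0353,"tz":-0.005,"wx":0,"wy":0,"wz":-0.102,"gripper":0.085},{"tx":0.0096,"ty":-0.0353,"tz":-0.005,"wx":0,"wy":0,"wz":-0.102,"gripper":0.085},{"tx":0.0096,"ty":-0.0353,"tz":-0.005,"wx":0,"wy":0,"wz":-0.102,"gripper":0.085},{"tx":0.0096,"ty":-0.0353,"tz":-0.005,"wx":0,"wy":0,"wz":-0.102,"gripper":0.085},{"tx":0.0096,"ty":-0.0353,"tz":-0.005,"wx":0,"wy":0,"wz":-0.102,"gripper":0.085},{"tx":0.0096,"ty":-0.0353,"tz":-0.005,"wx":0,"wy":0,"wz":-0.102,"gripper":0.085},{"tx":0.0096,"ty":-0.0353,"tz":-0.005,"wx":0,"wy":0,"wz":-0.102,"gripper":0.085},{"tx":0.0096,"ty":-0.0353,"tz":-0.005,"wx":0,"wy":0,"wz":-0.102,"gripper":0.085},{"tx":0.0096,"ty":-0.0353,"tz":-0.005,"wx":0,"wy":0,"wz":-0.102,"gripper":0.085},{"tx":0.0096,"ty":-0.0353,"tz":-0.005,"wx":0,"wy":0,"wz":-0.102,"gripper":0.085},{"tx":0.0096,"ty":-0.0353,"tz":-0.005,"wx":0,"wy":0,"wz":-0.102,"gripper":0.085}]'

```text
time_s: 3.1
eef_pos: [0.4834, -0.2787, 0.1401]
eef_rot: [180.0, -0.0, 15.1]
force: [0.3, 0.3, -0.1]
finger_gap: 0.997
gripper_force: 0.0
```

play_rows --series '[{"tx":0,"ty":0,"tz":-0.01,"wx":0,"wy":0,"wz":0,"gripper":0.085},{"tx":0,"ty":0,"tz":0,"wx":0,"wy":0,"wz":0,"gripper":0.085},{"tx":0,"ty":0,"tz":0,"wx":0,"wy":0,"wz":0,"gripper":0.085}]'

```text
time_s: 3.4
eef_pos: [0.4827, -0.2762, 0.1301]
eef_rot: [-179.9, 0.0, 15.4]
force: [0.3, 0.1, 0.5]
finger_gap: 0.994
gripper_force: 0.0
```

```bash
python3 - <<'E'
from h import *
i=cams.snapshot("scene");save('s1c.png',cv2.resize(i[140:320,90:330],(800,600),interpolation=cv2.INTER_CUBIC))
s=read_state();print(s["time_s"],s["eef_pos"],s["eef_rot"],s["joint_pos"])
E
```

```text
3.45 [ 0.48296121 -0.27612448  0.13045075] [-1.79946832e+02 -7.52345512e-03  1.54485549e+01] [ -5.77756814  31.00989974  43.19065335 110.05111927 -27.57109095
  49.75268774 -22.85425214]
```

View pics/s1c.png

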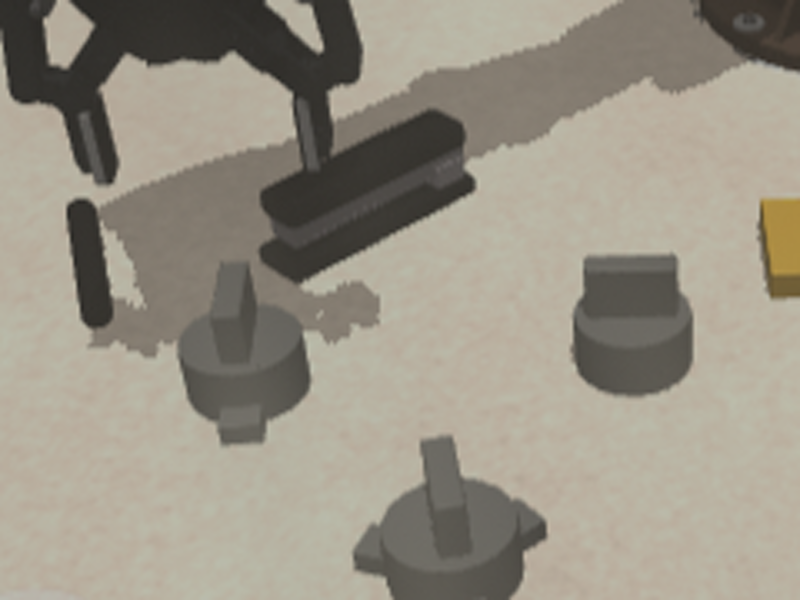

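The jaws straddle the fin, which stands at crop (235,310). The stapler is clear of the finger line. I'll descend and grip.

play_rows --series '[{"tx":0,"ty":-0.001,"tz":-0.02,"wx":0,"wy":0,"wz":0,"gripper":0.085},{"tx":0,"ty":-0.001,"tz":-0.02,"wx":0,"wy":0,"wz":0,"gripper":0.085},{"tx":0,"ty":0,"tz":-0.02,"wx":0,"wy":0,"wz":0,"gripper":0.085},{"tx":0,"ty":0,"tz":-0.012,"wx":0,"wy":0,"wz":0,"gripper":0.085},{"tx":0,"ty":0,"tz":-0.005,"wx":0,"wy":0,"wz":0,"gripper":0.085},{"tx":0,"ty":0,"tz":0,"wx":0,"wy":0,"wz":0,"gripper":0.085}]'

```text
time_s: 4.05
eef_pos: [0.483, -0.2789, 0.0533]
eef_rot: [-180.0, 0.0, 15.4]
force: [0.0, 0.4, -0.5]
finger_gap: 0.992
gripper_force: 0.0
```

play_rows --series '[{"tx":0,"ty":0,"tz":0,"wx":0,"wy":0,"wz":0,"gripper":0.0},{"tx":0,"ty":0,"tz":0,"wx":0,"wy":0,"wz":0,"gripper":0.0},{"tx":0,"ty":0,"tz":0,"wx":0,"wy":0,"wz":0,"gripper":0.0},{"tx":0,"ty":0,"tz":0,"wx":0,"wy":0,"wz":0,"gripper":0.0},{"tx":0,"ty":0,"tz":0,"wx":0,"wy":0,"wz":0,"gripper":0.0},{"tx":0,"ty":0,"tz":0,"wx":0,"wy":0,"wz":0,"gripper":0.0},{"tx":0,"ty":0,"tz":0,"wx":0,"wy":0,"wz":0,"gripper":0.0},{"tx":0,"ty":0,"tz":0,"wx":0,"wy":0,"wz":0,"gripper":0.0}]' --grip_force 40

```text
time_s: 4.85
eef_pos: [0.483, -0.2793, 0.0536]
eef_rot: [-180.0, -0.0, 15.3]
force: [-1.2, 1.4, 5.5]
finger_gap: 0.151
gripper_force: 39.6
```

Gripped: the opening is about 13 mm at 40 N. I'll lift and move toward the well.

play_rows --series '[{"tx":0,"ty":0,"tz":0.015,"wx":0,"wy":0,"wz":0,"gripper":0.0},{"tx":0,"ty":0,"tz":0.025,"wx":0,"wy":0,"wz":0,"gripper":0.0},{"tx":0,"ty":0,"tz":0.03,"wx":0,"wy":0,"wz":0,"gripper":0.0},{"tx":0,"ty":0,"tz":0.03,"wx":0,"wy":0,"wz":0,"gripper":0.0},{"tx":0.003,"ty":0.013,"tz":0.015,"wx":0,"wy":0,"wz":0,"gripper":0.0},{"tx":0.006,"ty":0.026,"tz":0,"wx":0,"wy":0,"wz":-0.02,"gripper":0.0},{"tx":0.007,"ty":0.032,"tz":0,"wx":0,"wy":0,"wz":-0.02,"gripper":0.0},{"tx":0.007,"ty":0.032,"tz":0,"wx":0,"wy":0,"wz":-0.02,"gripper":0.0},{"tx":0.007,"ty":0.032,"tz":0,"wx":0,"wy":0,"wz":-0.02,"gripper":0.0},{"tx":0.007,"ty":0.032,"tz":0,"wx":0,"wy":0,"wz":-0.02,"gripper":0.0},{"tx":0.007,"ty":0.032,"tz":0,"wx":0,"wy":0,"wz":-0.02,"gripper":0.0},{"tx":0.007,"ty":0.032,"tz":0,"wx":0,"wy":0,"wz":-0.02,"gripper":0.0}]' --grip_force 50

```text
time_s: 6.05
eef_pos: [0.5339, -0.0472, 0.1691]
eef_rot: [-180.0, -0.0, 7.2]
force: [0.5, 0.2, -2.1]
finger_gap: 0.153
gripper_force: 49.3
```

play_rows --series '[{"tx":0.007,"ty":0.032,"tz":0,"wx":0,"wy":0,"wz":-0.01,"gripper":0.0},{"tx":0.007,"ty":0.032,"tz":0,"wx":0,"wy":0,"wz":-0.01,"gripper":0.0},{"tx":0.007,"ty":0.032,"tz":0,"wx":0,"wy":0,"wz":-0.01,"gripper":0.0},{"tx":0.007,"ty":0.032,"tz":0,"wx":0,"wy":0,"wz":-0.01,"gripper":0.0},{"tx":0.007,"ty":0.032,"tz":0,"wx":0,"wy":0,"wz":-0.01,"gripper":0.0},{"tx":0.007,"ty":0.032,"tz":0,"wx":0,"wy":0,"wz":-0.01,"gripper":0.0},{"tx":0.007,"ty":0.032,"tz":0,"wx":0,"wy":0,"wz":-0.01,"gripper":0.0},{"tx":0.006,"ty":0.026,"tz":0,"wx":0,"wy":0,"wz":-0.008,"gripper":0.0},{"tx":0.004,"ty":0.016,"tz":0,"wx":0,"wy":0,"wz":0,"gripper":0.0},{"tx":0.001,"ty":0.007,"tz":-0.01,"wx":0,"wy":0,"wz":0,"gripper":0.0},{"tx":0,"ty":0,"tz":-0.01,"wx":0,"wy":0,"wz":0,"gripper":0.0},{"tx":0,"ty":0,"tz":0,"wx":0,"wy":0,"wz":0,"gripper":0.0}]'

```text
time_s: 7.25
eef_pos: [0.5926, 0.2227, 0.1465]
eef_rot: [179.9, 0.2, 2.7]
force: [0.5, -0.8, -1.7]
finger_gap: 0.152
gripper_force: 49.2
```

```bash
python3 - <<'E'
from h import *
np.set_printoptions(precision=4,suppress=True)
i=cams.snapshot("scene");s=read_state();e=s["eef_pos"];print(s["time_s"],e,s["eef_rot"],s["force"])
save('s2c.png',cv2.resize(i[190:400,380:620],(800,600*700//600),interpolation=cv2.INTER_CUBIC)[:600])
for r in cams.mark_of("scene","two_lug_centre")[:2]: print(r["xy"],r["conf"],onz("scene",r["xy"],e[2]-.022))
print("exp px",proj("scene",e-[0,0,.022]))
for r in cams.mark_of("scene","well")[:2]: print('well',r["xy"],r["conf"],onz("scene",r["xy"],.065))
E
```

```text
7.3 [0.5931 0.2225 0.1474] [179.9115   0.1203   2.7174] [ 0.425   0.0217 -0.9168]
[500.4, 265.8] 0.76 [0.592  0.225  0.1254]
exp px [498.5426 266.2069]
well [488.9, 298.8] 0.64 [0.5888 0.2239 0.065 ]
```

View pics/s2c.png

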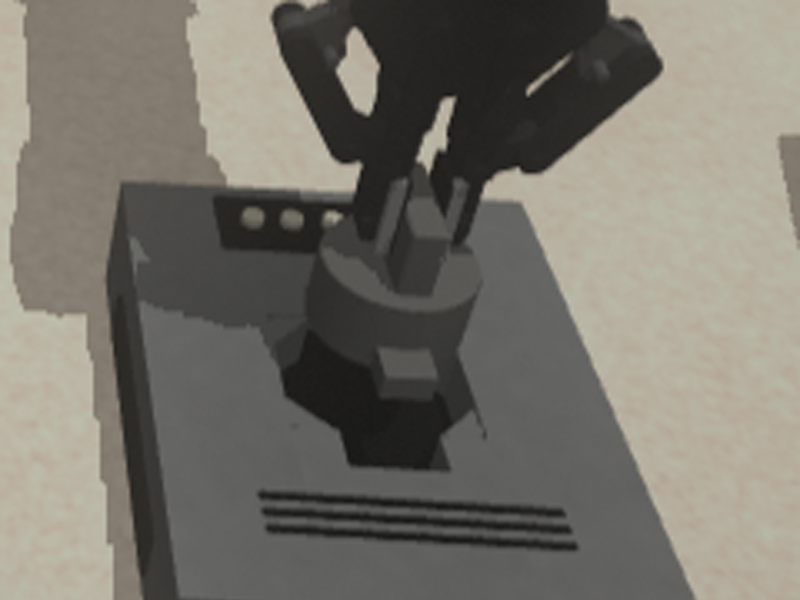

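The cartridge is held upright and the lug at crop (407,370) is in line with the notch. I'll shift 3 mm in y and lower in steps.

```bash
python3 -c "
from h import *
print(onz('scene',(501.5,294.7),.106), 'expect', .5931+.044*np.cos(np.radians(2.7)), .2225+.044*np.sin(np.radians(2.7)))"
```

```text
[0.62492808 0.22556045 0.106     ] expect 0.6370511544983266 0.22457268383122428
```

play_rows --series '[{"tx":0.001,"ty":0.003,"tz":-0.005,"wx":0,"wy":0,"wz":0,"gripper":0.0},{"tx":0,"ty":0,"tz":-0.008,"wx":0,"wy":0,"wz":0,"gripper":0.0},{"tx":0,"ty":0,"tz":-0.007,"wx":0,"wy":0,"wz":0,"gripper":0.0},{"tx":0,"ty":0,"tz":0,"wx":0,"wy":0,"wz":0,"gripper":0.0}]'

```text
time_s: 7.8
eef_pos: [0.5941, 0.2275, 0.1269]
eef_rot: [180.0, 0.1, 2.8]
force: [-0.4, -0.5, -0.6]
finger_gap: 0.152
gripper_force: 49.2
```

play_rows --series '[{"tx":0,"ty":-0.001,"tz":-0.006,"wx":0,"wy":0,"wz":0,"gripper":0.0},{"tx":0,"ty":0,"tz":-0.004,"wx":0,"wy":0,"wz":0,"gripper":0.0},{"tx":0,"ty":0,"tz":-0.003,"wx":0,"wy":0,"wz":0,"gripper":0.0},{"tx":0,"ty":0,"tz":0,"wx":0,"wy":0,"wz":0,"gripper":0.0}]'

```text
time_s: 8.2
eef_pos: [0.5947, 0.2266, 0.1148]
eef_rot: [180.0, 0.0, 2.8]
force: [0.9, -0.6, -1.6]
finger_gap: 0.155
gripper_force: 49.2
```

The foot is past the rim (about 61 mm, below the 65 mm top) with no contact force. I'll continue down.

play_rows --series '[{"tx":0,"ty":0,"tz":-0.006,"wx":0,"wy":0,"wz":0,"gripper":0.0},{"tx":0,"ty":0,"tz":-0.006,"wx":0,"wy":0,"wz":0,"gripper":0.0},{"tx":0,"ty":0,"tz":-0.005,"wx":0,"wy":0,"wz":0,"gripper":0.0},{"tx":0,"ty":0,"tz":-0.002,"wx":0,"wy":0,"wz":0,"gripper":0.0},{"tx":0,"ty":0,"tz":0,"wx":0,"wy":0,"wz":0,"gripper":0.0}]'

```text
time_s: 8.7
eef_pos: [0.5947, 0.2266, 0.0959]
eef_rot: [180.0, 0.0, 2.8]
force: [-0.1, -0.8, -3.1]
finger_gap: 0.156
gripper_force: 49.2
```

play_rows --series '[{"tx":0,"ty":0,"tz":-0.001,"wx":0,"wy":0,"wz":0,"gripper":0.0},{"tx":0,"ty":0,"tz":-0.001,"wx":0,"wy":0,"wz":0,"gripper":0.0},{"tx":0,"ty":0,"tz":0,"wx":0,"wy":0,"wz":0,"gripper":0.0}]'

```text
time_s: 9.0
eef_pos: [0.5949, 0.2267, 0.0943]
eef_rot: [-180.0, -0.0, 2.8]
force: [-0.4, 0.3, -1.4]
finger_gap: 0.156
gripper_force: 49.2
```

play_rows --series '[{"tx":0,"ty":0,"tz":-0.001,"wx":0,"wy":0,"wz":0,"gripper":0.0},{"tx":0,"ty":0,"tz":0,"wx":0,"wy":0,"wz":0,"gripper":0.0}]'

```text
time_s: 9.2
eef_pos: [0.5951, 0.2267, 0.0937]
eef_rot: [-180.0, -0.0, 2.9]
force: [-0.8, -0.3, 2.9]
finger_gap: 0.154
gripper_force: 49.8
```

Contact is starting at the floor height. One light nudge, then release.

play_rows --series '[{"tx":0,"ty":0,"tz":-0.0005,"wx":0,"wy":0,"wz":0,"gripper":0.0},{"tx":0,"ty":0,"tz":0,"wx":0,"wy":0,"wz":0,"gripper":0.0}]'

```text
time_s: 9.4
eef_pos: [0.5951, 0.2267, 0.0937]
eef_rot: [-180.0, -0.0, 2.9]
force: [-2.6, 0.3, 8.3]
finger_gap: 0.152
gripper_force: 50.6
```

play_rows --series '[{"tx":0,"ty":0,"tz":0,"wx":0,"wy":0,"wz":0,"gripper":0.05},{"tx":0,"ty":0,"tz":0,"wx":0,"wy":0,"wz":0,"gripper":0.05},{"tx":0,"ty":0,"tz":0,"wx":0,"wy":0,"wz":0,"gripper":0.05},{"tx":0,"ty":0,"tz":0,"wx":0,"wy":0,"wz":0,"gripper":0.05},{"tx":0,"ty":0,"tz":0,"wx":0,"wy":0,"wz":0,"gripper":0.05},{"tx":0,"ty":0,"tz":0.01,"wx":0,"wy":0,"wz":0,"gripper":0.05},{"tx":0,"ty":0,"tz":0.02,"wx":0,"wy":0,"wz":0,"gripper":0.05},{"tx":0,"ty":0,"tz":0.03,"wx":0,"wy":0,"wz":0,"gripper":0.05},{"tx":0,"ty":0,"tz":0.03,"wx":0,"wy":0,"wz":0,"gripper":0.05},{"tx":0,"ty":0,"tz":0.03,"wx":0,"wy":0,"wz":0,"gripper":0.05},{"tx":-0.02,"ty":0,"tz":0.02,"wx":0,"wy":0,"wz":0,"gripper":0.05},{"tx":0,"ty":0,"tz":0,"wx":0,"wy":0,"wz":0,"gripper":0.05}]'

```text
time_s: 10.6
eef_pos: [0.5751, 0.2266, 0.2363]
eef_rot: [-179.9, -0.2, 2.8]
force: [-0.4, -0.3, -0.2]
finger_gap: 0.586
gripper_force: 0.0
```

```bash
python3 - <<'E'
from h import *
np.set_printoptions(precision=4,suppress=True)
i=cams.snapshot("scene");s=read_state();print(s["time_s"],s["eef_pos"],s["force"])
save('s3c.png',cv2.resize(i[210:390,390:630],(800,600),interpolation=cv2.INTER_CUBIC))
for r in cams.mark_of("scene","two_lug_centre")[:2]: print(r["xy"],r["conf"],'home',proj("scene",[.595,.2265,.071]),'rim',proj("scene",[.595,.2265,.096]))
E
```

```text
10.65 [0.575  0.2269 0.2347] [-0.1721  0.0518 -0.057 ]
[495.8, 298.1] 0.76 home [492.5694 298.8806] rim [496.8029 284.8008]
```

View pics/s3c.png

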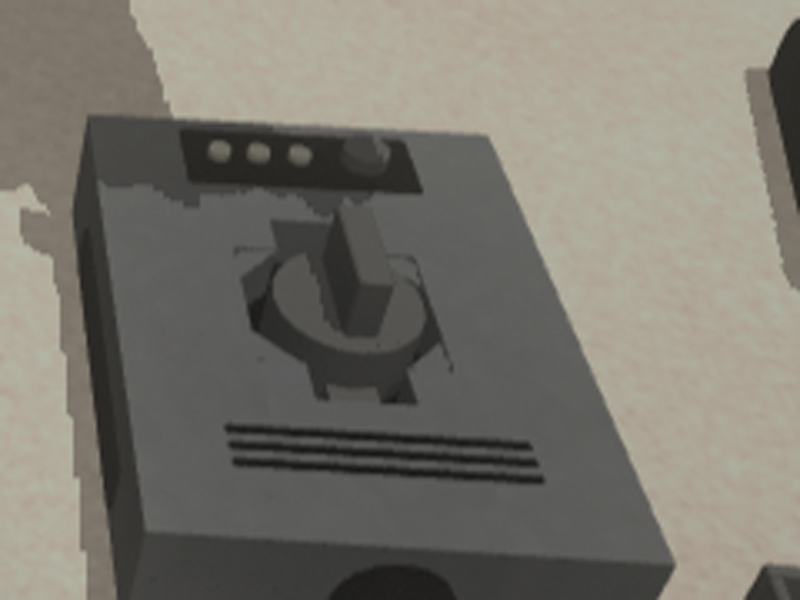

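The cartridge is flat and fully home. Its drum top, around crop (350,310), is just above the rim, and its lug is down in the notch at (350,390). The measured row of 298 matches the home prediction (299, against 285 if it were on the rim). The arm is clear.

```bash
python3 -c "
from rig import ticket
print(ticket.sign_off())"
```

```text
the job is handed in; nothing more can be done
None
```

The two-lug cartridge sits fully home in the fogger's well and is released. The other two cartridges were not touched, and I handed the job in at about 10.7 s of the 42 s allowed.

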